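Lock a wire reel on the bench reel stand

TASK

Load the reel of copper wire on the bench reel stand: set it over the spindle onto the sprung brake plate and let go, then slide the retaining collar over the spindle, flared mouth down, and press it down until you feel the spindle's balls click into it, so that it holds the reel down against the brake spring by itself. Stop at the click and do not force the collar any farther; leave the other things on the bench alone.

Things in the scene. Friction and masses are not known exactly. Their poses are not given: they have to be found in the camera images.
- stand: Bench reel stand, fixed: grey round base 128 mm across with an upright steel spindle and a sprung brake plate round its foot; origin: centre of its underside, z up along the spindle
- spindle_top (a point): Centre of the spindle's tip, 125 mm above the bench. The spindle is 16 mm thick, tapered to 10 mm over the last 6 mm. Two sprung 8 mm steel balls stick out of it by 4.5 mm, one on each side. They are set by hand at a height that differs each time and is not measured: ball centres 11.5 to 33 mm below the tip, both alike. Find it by feel
- brake_face (a point): Centre of the brake plate's upper face, on which the reel stands: 64 mm above the bench at rest. Plate 52 mm across, with a 26 mm centring boss 5 mm high. It sinks under load: starts at 4 N, then 0.15 N per mm, 29 mm at most, and springs back
- reel: Reel of copper wire with grey plastic flanges, starting upright on the bench: 58 mm across, 36 mm high, bore 30 mm (passes freely over the balls and fits the boss), 84 to 156 g. Origin: centre of its underside, z along the bore
- collar: Retaining collar of plain knurled aluminium, starting upright on the bench with its flared mouth down: 34 mm outside, 36 mm high, 48 to 78 g. Origin: centre of its underside, z along the bore. The mouth is a cone from 28 down to 18 mm over 8 mm, then the bore is 18 mm
- collar_groove (a point): Middle of the collar's inner ring groove (28 mm wide, from 13 to 23 mm above its underside). Riding onto the balls takes up to about 8 N besides the brake spring; then they snap out into the groove, leaving 2 mm axial play, and stop it hard if pushed on (keep below 20 N). Let go when clicked, the spring lifts it until its underside is 17 mm below the ball centres
- side_cutters: bystander: side cutters with orange handles lying on the bench, 43x125x13 mm; leave alone
- pcb_1: bystander: small green circuit board lying on the bench, 46x70x15 mm; leave alone
- meter_1: bystander: blue water meter standing on the bench, 122x68x84 mm; leave alone
Not all that is in view belongs to the job. Leave any black or brown look-alike of the reel alone.

How it is judged (in metres and radians):
On the way, in this order (a step that is already met when the one before it is completed fails the run):
1. the reel stands on the brake plate, round the spindle (horizontal distance between reel and stand below 0.006 m and height (world z) of reel between 0.033 and 0.067 m and angle between reel's own z axis and vertical below 0.08 rad and contact force between the fingers and reel below 0.1 N), for 0.2 s.
2. the collar, mouth down, is threaded on the spindle (horizontal distance between collar and stand below 0.005 m and height (world z) of collar below 0.119 m and angle between collar's own z axis and vertical below 0.15 rad and horizontal distance between reel and stand below 0.006 m), for 0.1 s.
At the end, for the whole second after the job is handed in: The collar is clicked on: within 4 mm of the spindle axis, tilted under 0.1 rad, its underside 71 to 98.3 mm above the bench, staying there by itself. The reel is under it, within 6 mm of the axis, tilted under 0.1 rad, its underside 33 to 62.3 mm above the bench; both at rest (horizontal distance between collar and stand below 0.004 m and height (world z) of collar between 0.071 and 0.0983 m and angle between each of collar, reel's own z axis and vertical below 0.1 rad and horizontal distance between reel and stand below 0.006 m and height (world z) of reel between 0.033 and 0.0623 m and linear speed of each of collar, reel below 0.02 m/s); the robot touches nothing.
It fails at once if the collar is forced against the stand (spindle and balls) with more than 20 N (contact force between collar and stand above 20 N).
It fails at once if a bystander (side cutters, circuit board, water meter) is moved by more than 15 mm (distance of any of side_cutters, pcb_1, meter_1 from where it was at the start of the episode above 0.015 m).
It also fails if it takes over 72 s, if anything falls off the work surface, if the arm or the gripper's body presses on something with over 40 N, if the wrist force passes 120 N, or if a joint passes its speed limit or range.

ROBOT

A 6-joint arm with a two-finger parallel gripper is mounted at the origin on a cart in front of the work surface, level with it; the furniture and walls round the work are solid. World frame = base frame: x ahead of the robot, y to its left, z up, the work surface at z = 0. Lengths are in mm, angles in degrees, forces in N, time in s.
With the tool pointing down it reaches from about 350 to 850 mm from the base axis. Payload 8.1 kg.
Tool frame: the origin (TCP) lies midway between the tips of the shut fingers; the grasp point (between the pads) lies 19 mm behind it; z points along the fingers, y is the line along which they close (so a half turn about z gives the same grasp; the last joint's range is limited). The gripper opens to 85 mm and grips with 20 to 120 N. Pads are 22 mm wide; open, the fingers measure 114 mm over their backs; the gripper's body (76 mm by 85 mm) begins 54 mm behind the grasp point. The pads swing forward as they close: fully open they stand 13 mm farther back than shut.
Start: joints at [-72.731, 7.471, 85.268, -0, 87.261, -4.893], TCP at [226.356, -555.669, 231.292] pointing down, gripper open.
Joint ranges: [-169.43, 169.43], [-51.17, 129.36], [1.28, 143.12], [-76.62, 256.62], [0, 156.53], [-152.29, 152.29]. Speed limits (degrees/s): [136.94, 136.94, 159.86, 180, 180, 180].

INTERFACE

Orientations are given as [roll, pitch, yaw] about the fixed x, y, z axes, in that order (R = Rz(yaw) Ry(pitch) Rx(roll)).
In Python, from bench import r gives the robot as it stands. The module is installed in compiled form; this text tells all that it offers.
- The arm moves only by the tool jog_arm, never from a script. Its argument "rows" is a list of rows, each a list of 2 entries, a list of its own where there are three numbers: the shift along the tool's x, y, z in mm, then the turn, a rotation vector about the tool's x, y, z in rad. A call has 1 to 10 rows; each row is the pose to reach, as a shift and turn from the pose commanded when the call began, along the tool's axes at that moment; what a row does not reach only later rows make up. A row lasts 1/10 s, in which the tool goes at most 50 mm and 8.59 degrees, less where a joint would pass 70% of its speed; a pose out of reach is approached as far as the arm can. A call with a gripper value outside its range is refused whole. "grip" is the finger opening in mm, from 0 to 85.4, set as the call begins (left out, the last holds). The fingers move at their own pace and stop on an object; "force" is the grip in N (left out, the last holds). Time passes only in rows, so rows that repeat a pose let the fingers close. It gives the time, the measured TCP pose, the force, the opening and the grip force at its end, in the units of the state.
- r.sense(): the state, without advancing time (a new reading comes with each control period).
- r.snapshot(name): name is "scene" or "top" or "wrist"; returns (picture, depth): 400x640x3 uint8, blue, green, red; 400x640 float32, mm along the optical axis (not along the pixel's ray), 0 where there is no reading.
- r.camera_params(name): a dict with "fx", "fy", "cx", "cy" (pixels), "pose" (4x4, takes a point from camera to world coordinates); the wrist camera has in their place "tool_from_camera" (4x4, takes a point from camera to tool coordinates, whose origin is the TCP and whose axes are the flange's). Camera axes: x right, y down, z forward; pixel columns grow to the right and rows downward; lengths in mm; the calibration is good to about 2 mm. The wrist camera is an equidistant fisheye: a pixel r from the principal point sees the ray r / f radians off the axis. A picture is of the moment at which its call begins: read the wrist's pose just before it. camera_params takes no time and is no camera call.
- r.hand_in(): hands the job in; it is judged then, once.
The state is a dict: "time": time; "joint_pos": joint angles; "qd": joint speeds; "joint_efforts": joint torques, N m; "tool_pos": TCP position; "tcp_rot": TCP orientation; "ft_force": force on the tool from outside, world axes, zero at the start; "wrist_torque": the same for the moment, N m; "finger_gap": finger opening in mm; "grip_force": force on a finger pad.
Only numpy, scipy, OpenCV 4.12 (cv2) and the standard library are available. Lean on these libraries where they do the work, as an engineer would, in place of code of your own. Each camera call takes 0.05 s, during which the arm holds its last target. There are 200 camera calls.

## Working session

There is one attempt and no reset: what is moved stays moved. The work goes in short steps, Python scripts to look and compute and a tool call to move; the robot and the scene stay as the last step left them, time stands still between calls to the robot, and variables do not carry over. Pictures are saved under pics/ and viewed, at most 10 in all, crops included, and the job is handed in when it is done.

Besides the shell and the picture viewer there is one more tool, called after ">>>" by a JSON object that holds its "op" and its "data", one argument or row to a line. jog_arm: Moves the arm, as the interface text tells. Its arguments: {"type":"object","properties":{"rows":{"type":"array"},"grip":{"type":"number"},"force":{"type":"number"}},"required":["rows"]}

```bash
mkdir -p pics; python3 - <<'E'
from bench import r
import cv2,numpy as np
s=r.sense();print(s)
for n in("scene","top"):
    p,d=r.snapshot(n);cv2.imwrite(f"pics/{n}0.png",p);np.save(n+"0.npy",d)
    c=r.camera_params(n);print(n,c)
print(r.camera_params("wrist"))
E
```

```text
{'time': 0.0, 'joint_pos': array([-7.27305301e+01,  7.51800645e+00,  8.53322583e+01, -7.51046276e-04,
        8.72631419e+01, -4.89410302e+00]), 'qd': array([ 0.00936849, -0.02269559,  0.02038439,  0.00372614,  0.0272433 ,
        0.00294665]), 'joint_efforts': array([-1.41755936e-03, -5.69393528e+01, -5.00554347e+01, -2.27512505e-04,
        1.48650329e-02,  3.48038918e-05]), 'tool_pos': array([ 226.18238479, -555.10099388,  230.18569773]), 'tcp_rot': array([-1.79886943e+02, -8.92782522e-03,  2.21636008e+01]), 'ft_force': array([-0.18424997, -0.12201774,  0.41142938]), 'wrist_torque': array([-0.00838437, -0.01239024, -0.03844208]), 'grip_force': 0.0, 'finger_gap': 85.25749039512954}
scene {'fx': 386.84775542201027, 'fy': 386.84775542201027, 'cx': 316.93674908715957, 'cy': 197.68214383981575, 'pose': array([[-6.74918563e-01, -3.39729514e-01,  6.55033427e-01,
        -3.11581327e+02],
       [-7.37891807e-01,  3.09793091e-01, -5.99619814e-01,
         7.99629375e+02],
       [ 7.83717620e-04, -8.88038343e-01, -4.59768733e-01,
         6.92167061e+02],
       [ 0.00000000e+00,  0.00000
[... 275 characters left out ...]
01,  5.16515961e-03, -3.43090395e-03,
         6.32639002e+01],
       [ 2.21417404e-03, -2.19388856e-01, -9.75634987e-01,
         1.39526546e+03],
       [ 0.00000000e+00,  0.00000000e+00,  0.00000000e+00,
         1.00000000e+00]])}
{'fx': 309.70691628693146, 'fy': 309.70691628693146, 'cx': 320.7037237292091, 'cy': 207.3850636058547, 'tool_from_camera': array([[-2.33358065e-04, -9.53842497e-01, -3.00307235e-01,
         7.56592799e+01],
       [ 9.99999918e-01, -1.22960273e-04, -3.86515203e-04,
         1.92991946e-01],
       [ 3.31748767e-04, -3.00307301e-01,  9.53842448e-01,
        -1.42348721e+02],
       [ 0.00000000e+00,  0.00000000e+00,  0.00000000e+00,
         1.00000000e+00]])}
```

View pics/scene0.png

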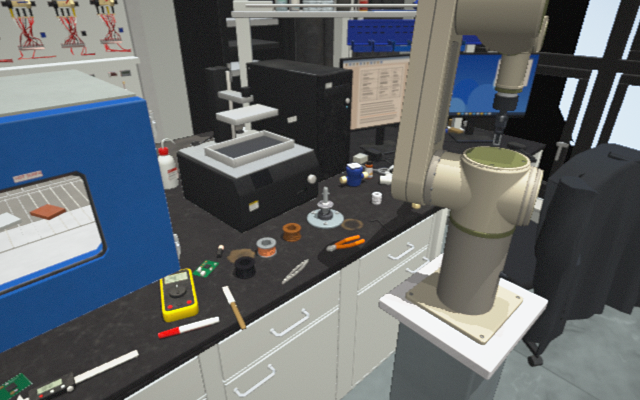

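View pics/top0.png

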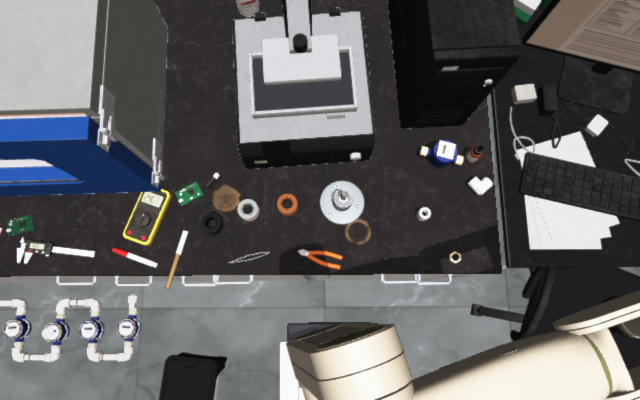

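Scene: stand at top (342,201)/scene (325,210). Reel candidates: grey-flanged at top (248,209)/scene (266,247), orange-brown at top (287,204)/scene (291,232), and black at top (212,222)/scene (244,267). Collar candidates: white-silver ring at top (424,213)/scene (377,198), white elbow fitting at (481,185) and brass nut at (455,257). I choose the grey-flanged reel and the ring at (424,213), and check both in one crop.

```bash
cat > h.py <<'E'
import numpy as np,cv2
from bench import r
def cloud(n,d):
    c=r.camera_params(n);v,u=np.mgrid[:400,:640]
    P=np.stack([(u-c['cx'])/c['fx']*d,(v-c['cy'])/c['fy']*d,d],-1)
    return P@c['pose'][:3,:3].T+c['pose'][:3,3]
E
python3 - <<'E'
from h import *
p=cv2.imread('pics/top0.png');q=cv2.imread('pics/scene0.png')
a=cv2.resize(p[180:240,190:450],(780,180),interpolation=2)
b=cv2.resize(q[180:285,225:400],(650,390),interpolation=2);b=cv2.copyMakeBorder(b,0,0,0,130,0)
cv2.imwrite('pics/crop.png',np.vstack([a,b]))
for n,L in(("top",dict(reel=(248,209),stand=(342,201),collar=(424,213))),("scene",dict(reel=(266,247),stand=(325,208),collar=(377,198)))):
    W=cloud(n,np.load(n+'0.npy'))
    for k,(u,v) in L.items():
        w=26 if k=='stand' else 16
        S=W[v-w:v+w,u-w:u+w].reshape(-1,3)
        zs=S[:,2]; lo,hi=dict(reel=(28,45),collar=(28,45),stand=(55,140))[k]
        m=(zs>lo)&(zs<hi);T=S[m]
        print(n,k,m.sum(),T.mean(0).round(1) if m.any() else'',((T.min(0)+T.max(0))/2).round(1) if m.any() else '',np.ptp(T,0).round(1) if m.any() else '', zs[zs<160].max().round(1))
E
```

```text
top reel 246 [512.  252.1  35.9] [511.8 252.2  35.8] [56.  57.2 13.7] 42.6
top stand 268 [533.  -15.4  74.1] [535.3 -16.1  93.1] [51.2 47.8 74.2] 130.2
top collar 89 [ 496.1 -246.7   35.9] [ 497.9 -246.9   35.6] [33.1 34.  14.8] 43.0
scene reel 191 [504.6 267.2  35.2] [496.8 286.1  34.1] [ 86.5 117.3  10.4] 39.3
scene stand 369 [597.9 -20.9  79.5] [584.3 -38.4  91. ] [149.9 104.   71.9] 126.9
scene collar 45 [ 497.5 -242.1   33.1] [ 499.7 -241.6   32.5] [36.3 35.8  9. ] 37.0
```

View pics/crop.png

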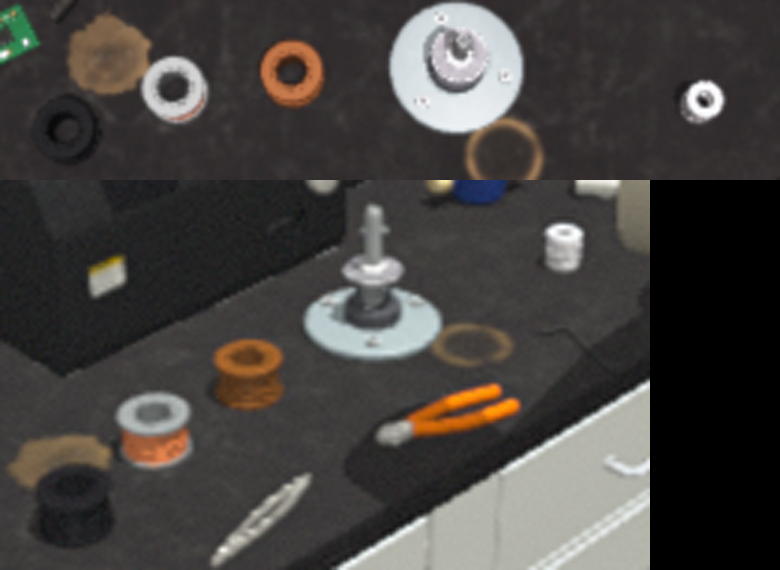

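The crop confirms it: copper windings with grey flanges at scene (266,247), and a plain aluminium collar at scene (377,198). Next I move over the collar, turning to yaw 0.

>>> {"op": "jog_arm", "data": {
  "rows": [
    [[20, -10, 2], [0, 0, 0.03]],
    [[60, -32, 6], [0, 0, 0.08]],
    [[105, -57, 10], [0, 0, 0.13]],
    [[150, -82, 14], [0, 0, 0.18]],
    [[195, -106, 18], [0, 0, 0.23]],
    [[240, -130, 22], [0, 0, 0.28]],
    [[285, -154, 26], [0, 0, 0.33]],
    [[325, -176, 30], [0, 0, 0.36]],
    [[345, -187, 30], [0, 0, 0.387]],
    [[352, -190, 30], [0, 0, 0.387]]
  ],
  "grip": 85
}}

```text
time: 1.1
tool_pos: [481.8, -244.1, 200.6]
tcp_rot: [-179.9, 0.0, 0.2]
ft_force: [-0.0, -1.1, 0.3]
finger_gap: 85.2
grip_force: 0.0
```

```bash
cat >> h.py <<'E'
from scipy.spatial.transform import Rotation as Ro
def wcloud(name=None):
    s=r.sense();c=r.camera_params('wrist');p,d=r.snapshot('wrist')
    if name:cv2.imwrite(f'pics/{name}.png',p)
    v,u=np.mgrid[:400,:640];a=(u-c['cx'])/c['fx'];b=(v-c['cy'])/c['fy'];t=np.hypot(a,b)+1e-9
    P=np.stack([a/t*np.tan(t)*d,b/t*np.tan(t)*d,d],-1);P[(t>1.3)|(d<=0)]=np.nan
    T=c['tool_from_camera'];P=P@T[:3,:3].T+T[:3,3]
    R=Ro.from_euler('xyz',s['tcp_rot'],degrees=True).as_matrix()
    return P@R.T+s['tool_pos'],s,p
def circ(Q,R):
    # centre of a disc of known radius from its outline, by least squares
    from scipy.optimize import least_squares
    h=cv2.convexHull(Q[:,:2].astype(np.float32))[:,0]
    f=least_squares(lambda x:np.hypot(*(h-x[:2]).T)-x[2],[*h.mean(0),R],loss='soft_l1');return f.x.round(1)
def near(W,c,rad,lo,hi):
    S=W.reshape(-1,3);m=(np.hypot(S[:,0]-c[0],S[:,1]-c[1])<rad)&(S[:,2]>lo)&(S[:,2]<hi);return S[m]
E
python3 - <<'E'
from h import *
W,s,p=wcloud('w1');print(s['tool_pos'],s['tcp_rot'],s['time'])
T=near(W,(497,-246),40,31,42);print(len(T),T.mean(0),np.median(T[:,2]),circ(T,17))
W=cloud('top',np.load('top0.npy'))
for lo,hi,R in((0.5,35,64),(58,69,26),(75,128,8)):
    T=near(W,(531,-15),80,lo,hi);print(len(T),circ(T,R),np.median(T,0))
E
```

```text
[ 481.83750825 -244.09969043  200.60583354] [-1.79929849e+02  3.94881276e-02  1.54154080e-01] 1.1
656 [ 497.5745182  -247.71195789   35.14931875] 35.37711181674747 [ 496.8 -247.8   17.3]
1604 [530.8 -15.1  79.1] [523.13100889 -13.16227401   9.4420158 ]
192 [535.4 -16.3  25.4] [530.33176355 -14.12055508  63.85947052]
52 [534.8 -16.7   9.3] [531.01495173 -15.10639171 114.64950755]
```

>>> {"op": "jog_arm", "data": {
  "rows": [
    [[2, -12, -10], [0, 0, 0]],
    [[6, -45, -30], [0, 0, 0]],
    [[12, -90, -50], [0, 0, 0]],
    [[18, -135, -70], [0, 0, 0]],
    [[24, -175, -75], [0, 0, 0]],
    [[26, -205, -80], [0, 0, 0]],
    [[28, -222, -80], [0, 0, 0]],
    [[28, -228, -80], [0, 0, 0]],
    [[28, -228, -80], [0, 0, 0]]
  ]
}}

```text
time: 2.05
tool_pos: [508.5, -19.3, 281.8]
tcp_rot: [180.0, -0.0, -0.0]
ft_force: [-1.2, -0.1, 0.3]
finger_gap: 84.9
grip_force: 0.0
```

```bash
python3 - <<'E'
from h import *
W,s,p=wcloud('w2');print(s['tool_pos'],s['tcp_rot'],s['time'])
for lo,hi,R,a in((57,68,26,36),(66,72,13,20),(80,130,8,14)):
    T=near(W,(534,-16),a,lo,hi);print(len(T),circ(T,R) if len(T)>5 else '',np.median(T,0))
T=near(W,(534,-16),80,8,30);print(len(T),circ(T,64),np.median(T,0))
E
```

```text
[508.49949425 -19.26487714 281.76531158] [ 1.79980359e+02 -1.86195492e-02 -4.43869002e-03] 2.05
1103 [534.9 -16.1  25.9] [538.63357043 -16.60917521  63.67375157]
139 [534.6 -16.6  13.2] [541.62406768 -20.16563549  68.20830029]
303 [534.7 -15.7   9.7] [537.79920365 -16.15547513 120.98146469]
5001 [534.7 -16.2  63.2] [543.13298603 -16.28527115  10.62373134]
```

View pics/w2.png

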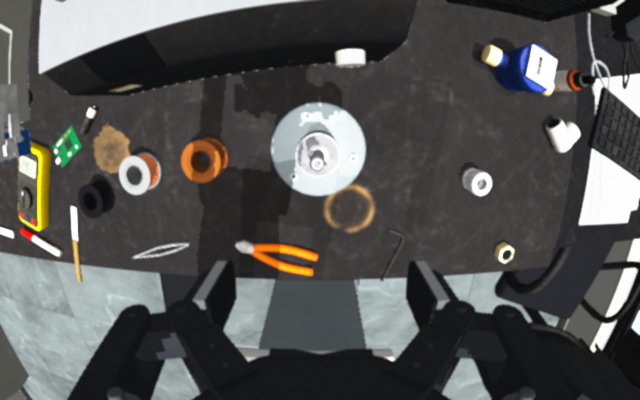

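The wrist view shows the stand at (317,155), the grey reel at (140,174) and the collar at (478,182). All views agree on the stand at (534.7,-16.2). On to the reel.

>>> {"op": "jog_arm", "data": {
  "rows": [
    [[0, -15, 0], [0, 0, 0]],
    [[-2, -55, 5], [0, 0, 0]],
    [[-4, -100, 15], [0, 0, 0]],
    [[-6, -145, 30], [0, 0, 0]],
    [[-8, -190, 50], [0, 0, 0]],
    [[-12, -230, 70], [0, 0, 0]],
    [[-12, -258, 85], [0, 0, 0]],
    [[-12, -271, 90], [0, 0, 0]],
    [[-12, -271, 90], [0, 0, 0]]
  ]
}}

```text
time: 3.0
tool_pos: [496.1, 252.7, 190.2]
tcp_rot: [180.0, 0.1, 0.1]
ft_force: [-0.3, -0.8, 0.6]
finger_gap: 85.0
grip_force: 0.0
```

```bash
python3 - <<'E'
from h import *
W,s,p=wcloud('w3');print(s['tool_pos'],s['tcp_rot'],s['time'])
T=near(W,(512,252),45,31,42);print(len(T),np.median(T,0),circ(T,29))
for c in((512,150),(477,347)):
    T=near(W,c,50,20,45);print(len(T),circ(T,29),T.max(0))
E
```

```text
[496.06432561 252.68478306 190.1978827 ] [1.79955319e+02 1.20643361e-01 6.28496171e-02] 3.0
2000 [512.19180981 252.76255711  35.57577792] [511.3 252.5  29. ]
1921 [526.3 141.3  29.1] [555.47071294 170.11841685  38.14123314]
1808 [472.5 354.3  28.9] [501.64872923 383.09816676  38.55475035]
```

>>> {"op": "jog_arm", "data": {
  "rows": [
    [[8, 0, 15], [0, 0, 0]],
    [[15, 0, 50], [0, 0, 0]],
    [[15, 0, 90], [0, 0, 0]],
    [[15, 0, 125], [0, 0, 0]],
    [[15, 0, 155], [0, 0, 0]],
    [[15, 0, 175], [0, 0, 0]],
    [[15, 0, 185], [0, 0, 0]],
    [[15, 0, 189], [0, 0, 0]],
    [[15, 0, 189], [0, 0, 0]]
  ]
}}

```text
time: 3.95
tool_pos: [512.5, 251.5, 2.7]
tcp_rot: [-180.0, -0.0, -0.1]
ft_force: [0.0, 0.1, -0.2]
finger_gap: 84.9
grip_force: 0.0
```

>>> {"op": "jog_arm", "data": {
  "rows": [
    [[0, 0, 0], [0, 0, 0]],
    [[0, 0, 0], [0, 0, 0]],
    [[0, 0, 0], [0, 0, 0]],
    [[0, 0, 0], [0, 0, 0]],
    [[0, 0, 0], [0, 0, 0]],
    [[0, 0, 0], [0, 0, 0]]
  ],
  "grip": 50,
  "force": 30
}}

```text
time: 4.55
tool_pos: [513.1, 252.5, 4.0]
tcp_rot: [-180.0, -0.2, 0.0]
ft_force: [-0.7, -1.4, 6.7]
finger_gap: 56.7
grip_force: 32.6
```

>>> {"op": "jog_arm", "data": {
  "rows": [
    [[0, 0, -8], [0, 0, 0]],
    [[0, 0, -25], [0, 0, 0]],
    [[0, 0, -50], [0, 0, 0]],
    [[0, 0, -80], [0, 0, 0]],
    [[0, 0, -115], [0, 0, 0]],
    [[0, 0, -145], [0, 0, 0]],
    [[0, 0, -165], [0, 0, 0]],
    [[0, 0, -170], [0, 0, 0]],
    [[0, 0, -170], [0, 0, 0]]
  ]
}}

```text
time: 5.45
tool_pos: [512.2, 252.3, 173.2]
tcp_rot: [-180.0, -0.1, -0.0]
ft_force: [-0.2, 0.7, -1.9]
finger_gap: 57.3
grip_force: 32.4
```

```bash
python3 - <<'E'
from h import *
W,s,p=wcloud('w4');t=s['tool_pos'];print(t,s['tcp_rot'],s['ft_force'])
T=near(W,t[:2],33,t[2]+22,t[2]+50);z=np.median(T[:,2]);T=T[abs(T[:,2]-z)<4];print(len(T),z-t[2],circ(T,29)[:2]-t[:2],circ(T,29),np.ptp(T,0))
cv2.imwrite('pics/w4c.png',p)
E
```

```text
[512.15314107 252.30017315 173.15803119] [-1.79962496e+02 -9.44564746e-02 -2.35776591e-03] [-0.22707942  0.65897363 -1.93883929]
9333 31.51523784054524 [-1.65314107 -0.60017315] [510.5 251.7  29.5] [58.27094341 62.96052504  7.99786876]
```

View pics/w4c.png

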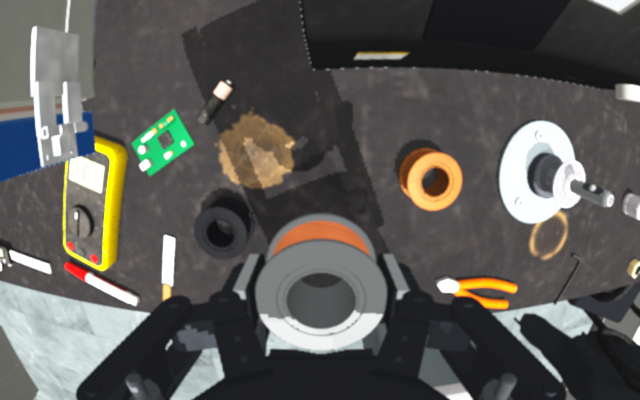

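The reel is held level at (320,300), its underside about 4.5 mm below the TCP. Next I carry it over the spindle.

>>> {"op": "jog_arm", "data": {
  "rows": [
    [[1, 12, 0], [0, 0, 0]],
    [[4, 45, 0], [0, 0, 0]],
    [[8, 90, 0], [0, 0, 0]],
    [[12, 135, 0], [0, 0, 0]],
    [[16, 180, 0], [0, 0, 0]],
    [[20, 220, 0], [0, 0, 0]],
    [[22, 248, 0], [0, 0, 0]],
    [[24, 263, 0], [0, 0, 0]],
    [[24, 268, 0], [0, 0, 0]],
    [[24, 268, 0], [0, 0, 0]]
  ]
}}

```text
time: 6.5
tool_pos: [535.2, -16.0, 171.5]
tcp_rot: [-180.0, 0.1, -0.1]
ft_force: [-0.5, -0.1, -1.1]
finger_gap: 56.7
grip_force: 32.5
```

```bash
python3 - <<'E'
from h import *
W,s,p=wcloud('w5');t=s['tool_pos'];print(t,s['time'])
T=near(W,t[:2],33,t[2]+22,t[2]+50);z=np.median(T[:,2]);T=T[abs(T[:,2]-z)<4];print('reel',z-t[2],circ(T,29))
T=near(W,(534.8,-16.1),14,90,135);print('spindle',len(T),np.median(T,0) if len(T) else '', circ(T,8) if len(T)>10 else '')
W=cloud('top',r.snapshot('top')[1]);T=near(W,t[:2],40,t[2]+22,t[2]+45);print('top reel',len(T),circ(T,29) if len(T)>20 else'')
E
```

```text
[535.24026016 -15.98748106 171.51257667] 6.5
reel 31.509581334817625 [533.7 -16.3  29.6]
spindle 168 [542.49089543 -14.56954056 102.00089243] [535.  -13.8  10. ]
top reel 120 [548.6 -14.5  42. ]
```

>>> {"op": "jog_arm", "data": {
  "rows": [
    [[0, 0, 10], [0, 0, 0]],
    [[0, 0, 25], [0, 0, 0]],
    [[0, 0, 38], [0, 0, 0]],
    [[0, 0, 50], [0, 0, 0]],
    [[0, 0, 62], [0, 0, 0]],
    [[0, 0, 74], [0, 0, 0]],
    [[0, 0, 84], [0, 0, 0]],
    [[0, 0, 92], [0, 0, 0]],
    [[0, 0, 95], [0, 0, 0]],
    [[0, 0, 95], [0, 0, 0]]
  ]
}}

```text
time: 7.6
tool_pos: [535.5, -15.9, 76.8]
tcp_rot: [-180.0, 0.0, -0.0]
ft_force: [-0.2, -0.9, -0.9]
finger_gap: 56.7
grip_force: 32.5
```

>>> {"op": "jog_arm", "data": {
  "rows": [
    [[0, 0, 2], [0, 0, 0]],
    [[0, 0, 4], [0, 0, 0]],
    [[0, 0, 6], [0, 0, 0]],
    [[0, 0, 8], [0, 0, 0]],
    [[0, 0, 8], [0, 0, 0]]
  ]
}}

```text
time: 8.1
tool_pos: [535.5, -15.9, 69.0]
tcp_rot: [-180.0, 0.0, -0.0]
ft_force: [-0.4, -0.4, -1.2]
finger_gap: 56.8
grip_force: 32.5
```

>>> {"op": "jog_arm", "data": {
  "rows": [
    [[0, 0, 1], [0, 0, 0]],
    [[0, 0, 2], [0, 0, 0]],
    [[0, 0, 2], [0, 0, 0]],
    [[0, 0, 2], [0, 0, 0]]
  ]
}}

```text
time: 8.5
tool_pos: [535.8, -16.0, 67.6]
tcp_rot: [180.0, -0.0, -0.0]
ft_force: [-1.8, -0.3, 2.3]
finger_gap: 56.7
grip_force: 32.8
```

>>> {"op": "jog_arm", "data": {
  "rows": [
    [[0, 0, 0], [0, 0, 0]],
    [[0, 0, 0], [0, 0, 0]],
    [[0, 0, 0], [0, 0, 0]],
    [[0, 0, 0], [0, 0, 0]],
    [[0, 0, 0], [0, 0, 0]],
    [[0, 0, 0], [0, 0, 0]]
  ],
  "grip": 85
}}

```text
time: 9.1
tool_pos: [535.7, -15.9, 67.3]
tcp_rot: [-180.0, -0.0, -0.0]
ft_force: [0.7, -0.1, -0.4]
finger_gap: 85.0
grip_force: 0.0
```

>>> {"op": "jog_arm", "data": {
  "rows": [
    [[0, 0, -10], [0, 0, 0]],
    [[0, 0, -30], [0, 0, 0]],
    [[0, 0, -60], [0, 0, 0]],
    [[0, 0, -95], [0, 0, 0]],
    [[-5, 0, -130], [0, 0, 0]],
    [[-15, 0, -165], [0, 0, 0]],
    [[-25, 0, -195], [0, 0, 0]],
    [[-25, 0, -210], [0, 0, 0]],
    [[-25, 0, -210], [0, 0, 0]],
    [[-25, 0, -210], [0, 0, 0]]
  ]
}}

```text
time: 10.1
tool_pos: [510.8, -15.9, 276.3]
tcp_rot: [-180.0, 0.0, -0.0]
ft_force: [0.1, -0.6, -0.4]
finger_gap: 85.4
grip_force: 0.0
```

```bash
python3 - <<'E'
from h import *
W,s,p=wcloud('w6');t=s['tool_pos'];print(t,s['time'],s['ft_force'])
T=near(W,(534.8,-16.1),40,92,106);print('reel',len(T),np.median(T,0),circ(T,29),np.linalg.lstsq(np.c_[T[:,:2],np.ones(len(T))],T[:,2],rcond=None)[0])
T=near(W,(534.8,-16.1),12,113,130);print('spindle',len(T),circ(T,8))
E
```

```text
[510.75131631 -15.90679843 276.26789141] 10.1 [ 0.0631801  -0.61097022 -0.36186711]
reel 1850 [534.42412719 -16.68378369  99.66165579] [533.9 -16.4  29. ] [1.82650841e-03 3.39460081e-04 9.86739708e+01]
spindle 221 [535.1 -16.2   8.3]
```

View pics/w6.png

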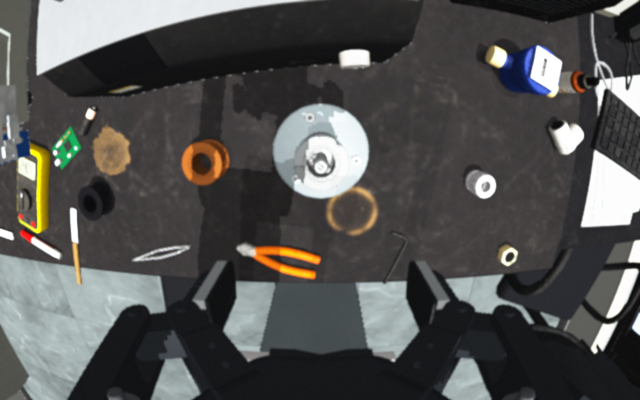

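The reel is seated at (322,160) in the picture, level, its top at 99.7 mm and 1 mm off the axis. On to the collar.

>>> {"op": "jog_arm", "data": {
  "rows": [
    [[-2, 12, 0], [0, 0, 0]],
    [[-6, 45, 0], [0, 0, 0]],
    [[-12, 90, 5], [0, 0, 0]],
    [[-18, 135, 25], [0, 0, 0]],
    [[-22, 175, 50], [0, 0, 0]],
    [[-28, 210, 75], [0, 0, 0]],
    [[-31, 227, 85], [0, 0, 0]],
    [[-31, 232, 87], [0, 0, 0]],
    [[-31, 232, 87], [0, 0, 0]],
    [[-31, 232, 87], [0, 0, 0]]
  ]
}}

```text
time: 11.15
tool_pos: [480.1, -247.4, 190.8]
tcp_rot: [-180.0, -0.0, 0.0]
ft_force: [0.3, 1.4, 0.1]
finger_gap: 85.0
grip_force: 0.0
```

```bash
python3 - <<'E'
from h import *
W,s,p=wcloud('w7');t=s['tool_pos'];print(t,s['time'])
T=near(W,(497,-247),30,32,42);print(len(T),np.median(T,0),circ(T,17))
T=near(W,(497,-247),90,5,100);T=T[np.hypot(T[:,0]-497,T[:,1]+247)>25];print(len(T))
E
```

```text
[ 480.05056955 -247.44819488  190.75852206] 11.15
681 [ 497.56175869 -248.2069661    35.44467631] [ 496.8 -247.7   17.1]
0
```

>>> {"op": "jog_arm", "data": {
  "rows": [
    [[8, 0, 15], [0, 0, 0]],
    [[17, 0, 50], [0, 0, 0]],
    [[17, 0, 90], [0, 0, 0]],
    [[17, 0, 125], [0, 0, 0]],
    [[17, 0, 155], [0, 0, 0]],
    [[17, 0, 173], [0, 0, 0]],
    [[17, 0, 180], [0, 0, 0]],
    [[17, 0, 182], [0, 0, 0]],
    [[17, 0, 182], [0, 0, 0]],
    [[17, 0, 182], [0, 0, 0]]
  ]
}}

```text
time: 12.2
tool_pos: [497.9, -248.4, 9.8]
tcp_rot: [179.9, -0.1, 0.0]
ft_force: [0.4, -0.4, -0.0]
finger_gap: 85.1
grip_force: 0.0
```

>>> {"op": "jog_arm", "data": {
  "rows": [
    [[0, 0, 0], [0, 0, 0]],
    [[0, 0, 0], [0, 0, 0]],
    [[0, 0, 0], [0, 0, 0]],
    [[0, 0, 0], [0, 0, 0]],
    [[0, 0, 0], [0, 0, 0]],
    [[0, 0, 0], [0, 0, 0]],
    [[0, 0, 0], [0, 0, 0]],
    [[0, 0, 0], [0, 0, 0]]
  ],
  "grip": 25,
  "force": 80
}}

```text
time: 13.0
tool_pos: [497.1, -248.3, 9.1]
tcp_rot: [180.0, -0.0, -0.0]
ft_force: [-0.9, 1.1, 5.9]
finger_gap: 32.5
grip_force: 79.2
```

>>> {"op": "jog_arm", "data": {
  "rows": [
    [[0, 0, -8], [0, 0, 0]],
    [[0, 0, -25], [0, 0, 0]],
    [[0, 0, -55], [0, 0, 0]],
    [[0, 0, -90], [0, 0, 0]],
    [[0, 0, -125], [0, 0, 0]],
    [[0, 0, -150], [0, 0, 0]],
    [[0, 0, -157], [0, 0, 0]],
    [[0, 0, -160], [0, 0, 0]],
    [[0, 0, -160], [0, 0, 0]],
    [[0, 0, -160], [0, 0, 0]]
  ]
}}

```text
time: 14.0
tool_pos: [495.7, -247.3, 166.2]
tcp_rot: [-179.9, 0.2, -0.0]
ft_force: [0.1, -0.1, -1.5]
finger_gap: 32.2
grip_force: 79.3
```

```bash
python3 - <<'E'
from h import *
W,s,p=wcloud('w8');t=s['tool_pos'];print(t,s['time'],s['finger_gap'])
S=W.reshape(-1,3)
T=near(W,t[:2],24,t[2]+15,t[2]+42);z=np.percentile(T[:,2],70);print(len(T),z-t[2])
T=near(W,t[:2],24,z-3,z+3);T=T[abs(T[:,1]-t[1])<16];print(len(T),circ(T,17)[:2]-t[:2],circ(T,17),np.linalg.lstsq(np.c_[T[:,:2]-t[:2],np.ones(len(T))],T[:,2],rcond=None)[0])
cv2.imwrite('pics/w8c.png',cv2.resize(p[200:400,220:420],(600,600)))
E
```

```text
[ 495.6755314  -247.29697227  166.20828559] 14.0 32.17307750357887
5507 27.038117191126332
2751 [0.9244686  0.49697227] [ 496.6 -246.8   17.2] [-1.84263413e-02  3.43769246e-03  1.92565751e+02]
```

View pics/w8c.png

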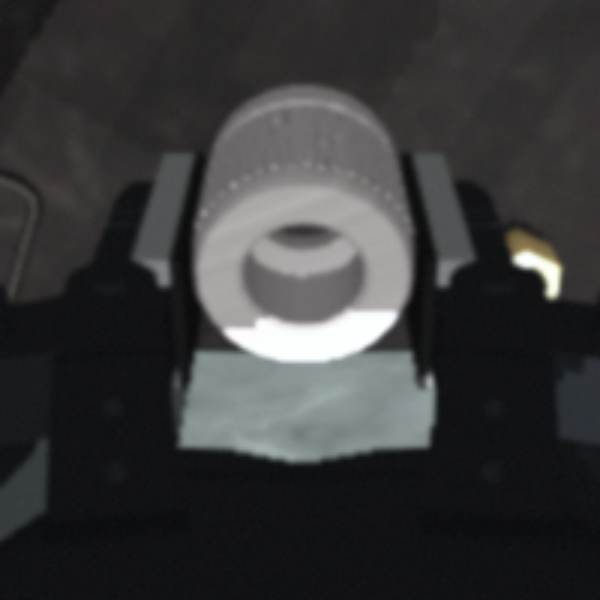

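The collar is held upright and level at crop (302,270), underside about 9 mm below the TCP. Next I carry it over the spindle.

>>> {"op": "jog_arm", "data": {
  "rows": [
    [[2, -12, 0], [0, 0, 0]],
    [[8, -45, 0], [0, 0, 0]],
    [[15, -90, 0], [0, 0, 0]],
    [[22, -135, 0], [0, 0, 0]],
    [[29, -175, 0], [0, 0, 0]],
    [[34, -206, 0], [0, 0, 0]],
    [[37, -224, 0], [0, 0, 0]],
    [[38, -230, 0], [0, 0, 0]],
    [[38, -231.7, 0], [0, 0, 0]],
    [[38, -231.7, 0], [0, 0, 0]]
  ]
}}

```text
time: 15.05
tool_pos: [534.4, -16.6, 168.0]
tcp_rot: [180.0, 0.0, -0.0]
ft_force: [0.2, 0.4, -0.4]
finger_gap: 32.6
grip_force: 79.4
```

>>> {"op": "jog_arm", "data": {
  "rows": [
    [[0, 0, 5], [0, 0, 0]],
    [[0, 0, 11], [0, 0, 0]],
    [[0, 0, 17], [0, 0, 0]],
    [[0, 0, 22], [0, 0, 0]],
    [[0, 0, 25], [0, 0, 0]],
    [[0, 0, 26], [0, 0, 0]],
    [[0, 0, 26], [0, 0, 0]],
    [[0, 0, 26], [0, 0, 0]]
  ]
}}

```text
time: 15.85
tool_pos: [534.9, -16.2, 142.6]
tcp_rot: [180.0, -0.0, -0.0]
ft_force: [-0.1, 0.2, -0.9]
finger_gap: 32.2
grip_force: 79.4
```

```bash
python3 - <<'E'
from h import *
A=[]
for i in range(3):
    W,s,p=wcloud();t=s['tool_pos'];A.append(t)
    z=t[2]+27;T=near(W,t[:2],24,z-3,z+3);T=T[abs(T[:,1]-t[1])<16];c=circ(T,17)
    R=near(W,(534.8,-16.1),42,95,104);print(t.round(1),len(T),c,len(R),circ(R,29))
print(s['ft_force'],s['time'])
W=cloud('scene',r.snapshot('scene')[1])
E
```

```text
[534.9 -16.2 142.6] 2746 [535.4 -15.8  17.2] 2983 [534.8 -16.4  28.7]
[535.  -16.2 142.6] 2765 [535.8 -15.5  17.2] 2984 [534.5 -16.5  28.9]
[535.  -16.2 142.7] 2751 [535.8 -15.7  17.1] 2980 [534.7 -16.5  28.8]
[-0.13410291 -0.23670343 -1.17969408] 15.95
```

>>> {"op": "jog_arm", "data": {
  "rows": [
    [[-0.4, 0.2, 2], [0, 0, 0]],
    [[-0.4, 0.2, 4], [0, 0, 0]],
    [[-0.4, 0.2, 6], [0, 0, 0]],
    [[-0.4, 0.2, 8], [0, 0, 0]],
    [[-0.4, 0.2, 10], [0, 0, 0]],
    [[-0.4, 0.2, 11.5], [0, 0, 0]],
    [[-0.4, 0.2, 13], [0, 0, 0]],
    [[-0.4, 0.2, 14], [0, 0, 0]],
    [[-0.4, 0.2, 15], [0, 0, 0]],
    [[-0.4, 0.2, 15], [0, 0, 0]]
  ]
}}

```text
time: 17.05
tool_pos: [534.3, -16.4, 127.2]
tcp_rot: [-180.0, 0.0, -0.0]
ft_force: [-0.1, 0.6, 0.2]
finger_gap: 32.2
grip_force: 79.4
```

>>> {"op": "jog_arm", "data": {
  "rows": [
    [[0, 0, 1], [0, 0, 0]],
    [[0, 0, 2], [0, 0, 0]],
    [[0, 0, 3], [0, 0, 0]],
    [[0, 0, 3], [0, 0, 0]]
  ]
}}

```text
time: 17.45
tool_pos: [534.2, -16.4, 124.1]
tcp_rot: [-180.0, 0.0, -0.0]
ft_force: [0.2, -0.6, 0.1]
finger_gap: 32.7
grip_force: 79.4
```

>>> {"op": "jog_arm", "data": {
  "rows": [
    [[0, 0, 1], [0, 0, 0]],
    [[0, 0, 2], [0, 0, 0]],
    [[0, 0, 3], [0, 0, 0]],
    [[0, 0, 3], [0, 0, 0]]
  ]
}}

```text
time: 17.85
tool_pos: [534.2, -16.4, 121.1]
tcp_rot: [-180.0, 0.0, -0.0]
ft_force: [-0.5, 0.3, 0.1]
finger_gap: 32.7
grip_force: 79.4
```

>>> {"op": "jog_arm", "data": {
  "rows": [
    [[0, 0, 1], [0, 0, 0]],
    [[0, 0, 2], [0, 0, 0]],
    [[0, 0, 2], [0, 0, 0]]
  ]
}}

```text
time: 18.15
tool_pos: [534.3, -16.4, 119.1]
tcp_rot: [-180.0, 0.0, -0.0]
ft_force: [-0.2, -0.6, -0.6]
finger_gap: 32.6
grip_force: 79.4
```

>>> {"op": "jog_arm", "data": {
  "rows": [
    [[0, 0, 1], [0, 0, 0]],
    [[0, 0, 2], [0, 0, 0]],
    [[0, 0, 2], [0, 0, 0]]
  ]
}}

```text
time: 18.45
tool_pos: [534.3, -16.4, 117.1]
tcp_rot: [-180.0, 0.0, -0.0]
ft_force: [1.4, 0.6, -0.8]
finger_gap: 32.8
grip_force: 79.4
```

>>> {"op": "jog_arm", "data": {
  "rows": [
    [[0, 0, 1], [0, 0, 0]],
    [[0, 0, 2], [0, 0, 0]],
    [[0, 0, 2], [0, 0, 0]]
  ]
}}

```text
time: 18.75
tool_pos: [534.3, -16.4, 115.1]
tcp_rot: [-180.0, 0.0, -0.0]
ft_force: [0.8, 0.5, -0.9]
finger_gap: 32.8
grip_force: 79.4
```

>>> {"op": "jog_arm", "data": {
  "rows": [
    [[0, 0, 1], [0, 0, 0]],
    [[0, 0, 2], [0, 0, 0]],
    [[0, 0, 2], [0, 0, 0]]
  ]
}}

```text
time: 19.05
tool_pos: [534.3, -16.4, 113.1]
tcp_rot: [-180.0, 0.0, -0.0]
ft_force: [1.5, 0.9, -1.1]
finger_gap: 32.5
grip_force: 79.4
```

>>> {"op": "jog_arm", "data": {
  "rows": [
    [[0.3, -0.2, 1], [0, 0, 0]],
    [[0.3, -0.2, 2], [0, 0, 0]],
    [[0.3, -0.2, 2], [0, 0, 0]]
  ]
}}

```text
time: 19.35
tool_pos: [534.5, -16.2, 111.1]
tcp_rot: [180.0, 0.0, -0.0]
ft_force: [0.5, -0.2, -0.0]
finger_gap: 32.6
grip_force: 79.4
```

>>> {"op": "jog_arm", "data": {
  "rows": [
    [[0, 0, 1], [0, 0, 0]],
    [[0, 0, 2], [0, 0, 0]],
    [[0, 0, 2], [0, 0, 0]]
  ]
}}

```text
time: 19.65
tool_pos: [535.0, -16.1, 109.5]
tcp_rot: [-180.0, -0.1, -0.0]
ft_force: [1.9, 1.0, 0.1]
finger_gap: 32.5
grip_force: 79.5
```

>>> {"op": "jog_arm", "data": {
  "rows": [
    [[0, 0, 1], [0, 0, 0]],
    [[0, 0, 1.5], [0, 0, 0]],
    [[0, 0, 1.5], [0, 0, 0]]
  ]
}}

```text
time: 19.95
tool_pos: [535.3, -16.2, 108.7]
tcp_rot: [180.0, -0.1, -0.0]
ft_force: [-0.3, 1.7, 5.8]
finger_gap: 32.7
grip_force: 80.1
```

>>> {"op": "jog_arm", "data": {
  "rows": [
    [[0, 0, 0.5], [0, 0, 0]],
    [[0, 0, 1], [0, 0, 0]],
    [[0, 0, 1], [0, 0, 0]]
  ]
}}

```text
time: 20.25
tool_pos: [535.3, -16.2, 107.9]
tcp_rot: [180.0, -0.1, -0.0]
ft_force: [0.1, 1.0, 7.3]
finger_gap: 32.7
grip_force: 80.2
```

>>> {"op": "jog_arm", "data": {
  "rows": [
    [[0, 0, 0.5], [0, 0, 0]],
    [[0, 0, 1], [0, 0, 0]],
    [[0, 0, 1], [0, 0, 0]]
  ]
}}

```text
time: 20.55
tool_pos: [535.4, -16.2, 107.0]
tcp_rot: [180.0, -0.1, -0.0]
ft_force: [-0.2, 1.7, 7.5]
finger_gap: 32.4
grip_force: 80.3
```

>>> {"op": "jog_arm", "data": {
  "rows": [
    [[0, 0, 0.5], [0, 0, 0]],
    [[0, 0, 1], [0, 0, 0]],
    [[0, 0, 1], [0, 0, 0]]
  ]
}}

```text
time: 20.85
tool_pos: [535.4, -16.2, 106.0]
tcp_rot: [180.0, -0.1, -0.0]
ft_force: [-0.7, 0.7, 7.2]
finger_gap: 32.8
grip_force: 80.3
```

>>> {"op": "jog_arm", "data": {
  "rows": [
    [[0, 0, 0.5], [0, 0, 0]],
    [[0, 0, 1], [0, 0, 0]],
    [[0, 0, 1.5], [0, 0, 0]],
    [[0, 0, 1.5], [0, 0, 0]]
  ]
}}

```text
time: 21.25
tool_pos: [535.3, -16.2, 104.3]
tcp_rot: [180.0, -0.1, -0.0]
ft_force: [0.1, 1.0, 6.1]
finger_gap: 32.4
grip_force: 80.2
```

>>> {"op": "jog_arm", "data": {
  "rows": [
    [[0, 0, 0.5], [0, 0, 0]],
    [[0, 0, 1], [0, 0, 0]],
    [[0, 0, 1.5], [0, 0, 0]],
    [[0, 0, 1.5], [0, 0, 0]]
  ]
}}

```text
time: 21.65
tool_pos: [535.2, -16.2, 102.5]
tcp_rot: [180.0, -0.1, -0.0]
ft_force: [2.0, 1.2, 4.2]
finger_gap: 32.2
grip_force: 80.0
```

>>> {"op": "jog_arm", "data": {
  "rows": [
    [[0, 0, 0.5], [0, 0, 0]],
    [[0, 0, 1], [0, 0, 0]],
    [[0, 0, 1.5], [0, 0, 0]],
    [[0, 0, 1.5], [0, 0, 0]]
  ]
}}

```text
time: 22.05
tool_pos: [535.1, -16.3, 100.6]
tcp_rot: [180.0, -0.1, -0.0]
ft_force: [2.6, 1.0, 4.0]
finger_gap: 32.6
grip_force: 79.9
```

>>> {"op": "jog_arm", "data": {
  "rows": [
    [[0, 0, 0.5], [0, 0, 0]],
    [[0, 0, 1], [0, 0, 0]],
    [[0, 0, 1], [0, 0, 0]]
  ]
}}

```text
time: 22.35
tool_pos: [534.8, -16.3, 99.3]
tcp_rot: [180.0, -0.0, -0.0]
ft_force: [3.3, 0.4, 2.9]
finger_gap: 32.3
grip_force: 79.9
```

>>> {"op": "jog_arm", "data": {
  "rows": [
    [[0, 0, 0.5], [0, 0, 0]],
    [[0, 0, 1], [0, 0, 0]],
    [[0, 0, 1], [0, 0, 0]]
  ]
}}

```text
time: 22.65
tool_pos: [534.5, -16.3, 98.0]
tcp_rot: [180.0, 0.0, -0.0]
ft_force: [5.0, -0.8, 1.0]
finger_gap: 32.7
grip_force: 79.7
```

>>> {"op": "jog_arm", "data": {
  "rows": [
    [[0, 0, 0.5], [0, 0, 0]],
    [[0, 0, 1], [0, 0, 0]],
    [[0, 0, 1], [0, 0, 0]]
  ]
}}

```text
time: 22.95
tool_pos: [534.4, -16.3, 96.9]
tcp_rot: [180.0, 0.0, -0.0]
ft_force: [5.2, -0.4, -0.7]
finger_gap: 32.7
grip_force: 79.5
```

>>> {"op": "jog_arm", "data": {
  "rows": [
    [[0.3, 0, 0.5], [0, 0, 0]],
    [[0.3, 0, 1], [0, 0, 0]],
    [[0.3, 0, 1], [0, 0, 0]]
  ]
}}

```text
time: 23.25
tool_pos: [534.5, -16.2, 95.6]
tcp_rot: [-180.0, 0.1, -0.0]
ft_force: [4.8, -0.3, -3.3]
finger_gap: 32.3
grip_force: 79.6
```

>>> {"op": "jog_arm", "data": {
  "rows": [
    [[0, 0, 0.5], [0, 0, 0]],
    [[0, 0, 1], [0, 0, 0]],
    [[0, 0, 1], [0, 0, 0]]
  ]
}}

```text
time: 23.55
tool_pos: [534.6, -16.2, 95.1]
tcp_rot: [-180.0, 0.0, -0.0]
ft_force: [2.0, -0.2, -2.9]
finger_gap: 32.7
grip_force: 79.8
```

>>> {"op": "jog_arm", "data": {
  "rows": [
    [[0, 0, 0.5], [0, 0, 0]],
    [[0, 0, 0.7], [0, 0, 0]],
    [[0, 0, 0.7], [0, 0, 0]]
  ]
}}

```text
time: 23.85
tool_pos: [534.8, -16.2, 94.8]
tcp_rot: [-180.0, 0.0, -0.0]
ft_force: [-1.0, -0.6, 2.8]
finger_gap: 32.2
grip_force: 80.1
```

>>> {"op": "jog_arm", "data": {
  "rows": [
    [[0, 0, 0.5], [0, 0, 0]],
    [[0, 0, 0.7], [0, 0, 0]],
    [[0, 0, 0.7], [0, 0, 0]]
  ]
}}

```text
time: 24.15
tool_pos: [534.9, -16.2, 94.0]
tcp_rot: [180.0, 0.0, -0.0]
ft_force: [-1.8, 0.5, 4.4]
finger_gap: 32.6
grip_force: 80.4
```

>>> {"op": "jog_arm", "data": {
  "rows": [
    [[0, 0, 0], [0, 0, 0]],
    [[0, 0, 0], [0, 0, 0]],
    [[0, 0, 0], [0, 0, 0]],
    [[0, 0, 0], [0, 0, 0]],
    [[0, 0, 0], [0, 0, 0]],
    [[0, 0, 0], [0, 0, 0]]
  ],
  "grip": 80
}}

```text
time: 24.75
tool_pos: [534.9, -16.2, 93.8]
tcp_rot: [-180.0, 0.0, -0.0]
ft_force: [0.5, 0.3, -0.6]
finger_gap: 80.2
grip_force: 0.0
```

>>> {"op": "jog_arm", "data": {
  "rows": [
    [[0, 0, -10], [0, 0, 0]],
    [[0, 0, -30], [0, 0, 0]],
    [[0, 0, -60], [0, 0, 0]],
    [[0, 0, -95], [0, 0, 0]],
    [[-5, 0, -130], [0, 0, 0]],
    [[-15, 0, -160], [0, 0, 0]],
    [[-25, 0, -180], [0, 0, 0]],
    [[-25, 0, -185], [0, 0, 0]],
    [[-25, 0, -185], [0, 0, 0]],
    [[-25, 0, -185], [0, 0, 0]]
  ]
}}

```text
time: 25.75
tool_pos: [509.7, -16.2, 277.6]
tcp_rot: [-180.0, 0.1, -0.0]
ft_force: [-0.5, -0.2, -1.3]
finger_gap: 79.9
grip_force: 0.0
```

```bash
python3 - <<'E'
from h import *
W,s,p=wcloud('w9');t=s['tool_pos'];print(t,s['time'])
c=(534.8,-16.1)
T=near(W,c,20,112,135);print('collar',len(T),np.median(T,0),circ(T[abs(T[:,2]-np.median(T[:,2]))<3],17))
T=near(W,c,40,70,104);T=T[np.hypot(T[:,0]-c[0],T[:,1]-c[1])>19];z=np.median(T[:,2]);print('reel',len(T),z,circ(T[abs(T[:,2]-z)<4],29))
cv2.imwrite('pics/w9c.png',cv2.resize(p[90:240,220:420],(800,600)))
E
```

```text
[509.72388392 -16.18189683 277.60584067] 25.75
collar 950 [535.79426612 -15.9787916  121.37408429] [534.7 -16.4  16.9]
reel 1062 85.60466878316392 [534.  -16.6  29. ]
```

View pics/w9c.png

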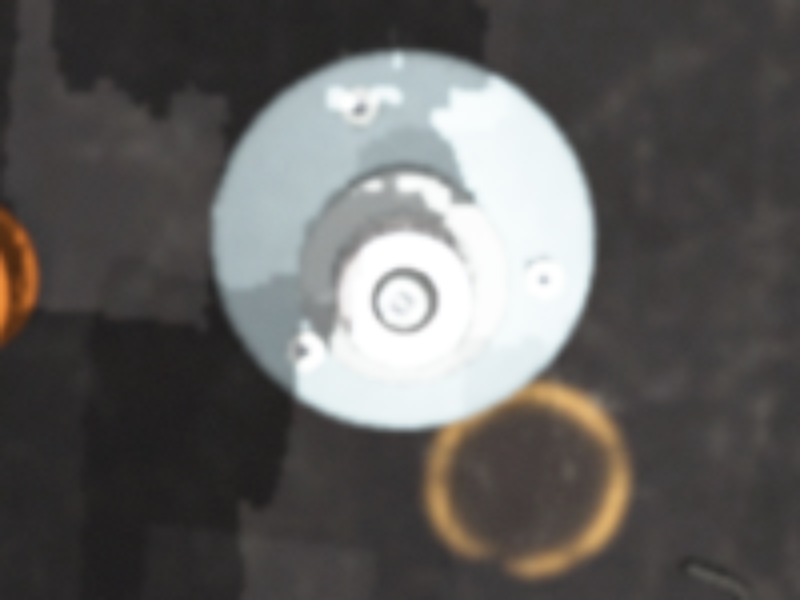

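The collar sits concentric on the spindle at crop (405,300), its underside at 85.4 mm. It holds the reel down 14 mm with nothing touching it, so it is clicked.

```bash
python3 -c "
from bench import r
print(r.hand_in())"
```

```text
the job is handed in; nothing more can be done
None
```

The reel is on the brake plate and the collar is clicked over it, holding it down 14 mm against the spring by itself; I handed the job in at about 26 s, and no verdict was returned.

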